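Unlock the lid stay and shut the curing box

TASK

The orange lid of the UV curing box is propped open by a folding stay. Lift the stay's knee by its black bar, well past centre so that it is unlocked, then lower the lid gently until it lies fully shut, pressed home on the rim so that no light leaks, and let go. Feel your way: never press, pull or squeeze the box, lid or stay with more than 20 N, don't slam the lid, and leave everything else where it stands.

Things in the scene. Friction and masses are not known exactly. Their poses are not given: they have to be found in the camera images.
- uv_box: White UV curing box, fixed to the counter, 160 (x) x 180 (y) x 85 mm high, open at the top. Origin: centre of its underside. Its x axis points from the hinge side (nearest the robot) to the opening side (away from the robot), z up. It carries the lid and the folding stay.
- lid_hinge (a point): Middle of the lid's hinge line, on the box's top rim at the hinge side (80 mm towards the box's -x, 85 mm up). The hinge line runs along the box's y axis.
- lid (a joint): Turn of the lid from its start, rad: 0 standing open (75 degrees above level, leaning away from the robot), growing as it is lowered, 1.309 shut on the rim. The hinge is stiff: unlocked, the lid stays where it is left and needs 2 to 8 N at the strip (most near shut), more while the knee is little bent.
- lid_plate (a point): Point in the lid's inner plane, 136 mm from the hinge line, midway across. The lid (160 x 180 mm) is a white plate, its inner face through the hinge line, with an orange cover on spacers outside it (robot side, later on top). The cover's outer face stands 10 to 24 mm from the inner plane: this differs each time and is not measured. Push on its black strip.
- stay_pivot (a point): Lower pivot of the folding stay, on the outside of the box's -y wall, 45 mm towards the box's +x from its centre, 12 mm below the rim. The stay lies in an upright plane 98 mm to the box's -y side; the lower arm from this pivot to the knee is 75 mm long.
- stay: The folding stay: steel bracket on the box's -y wall (fixed to it), two thin steel arms hinged at the knee, and the knee bar. Origin at the lower pivot, axes as the box's. Its upper arm is pinned to the lid's side edge, 100 mm from the hinge line.
- knee_bar (a point): Grip point on the axis of the black knee bar: round, 14 mm in diameter, 66 mm long, standing out level from the knee along the box's -y. The point is 47 mm out from the stay's plane, 55 mm from the lid's side edge, 19 mm from the bar's free end, about 125 mm above the counter. The bar swings with the lower arm about stay_pivot; clear space all round it. Lifting takes about 4 N.
- knee (a joint): Turn of the stay's lower arm about stay_pivot, rad: 0 locked on its stop (knee 5 mm short of centre, to the hinge side), 0.07 at dead centre, growing as the bar is lifted up and away from the hinge; 0.1 is 7.5 mm of bar travel. It stays where it is left. Barely past centre it jams when the lid is pushed; from about 0.25 the stay folds freely. Lifted further it drags the lid along.
- resin_in_box: Small blue-grey cured resin part (28 mm wide, 30 mm high) standing on the floor of the curing box; origin under its centre. Leave alone.
- tiers: Stack of three pale grey plastic trays, 150 x 210 x 144 mm, fixed, to the left; origin under its centre.
- resin_on_tier: Small tan resin part (28 mm wide, 30 mm high) in the top tray. Leave alone.
- jar: Round glass jar with metal screw lid, 72 mm wide, 90 mm high, beyond the box. Origin under its centre. Leave alone.
- hex_keys: Steel hex key set standing in a black block 30 x 90 x 25 mm, up to 125 mm high, to the right. Origin under its centre. Leave alone.
- uv_lamp: Compact white UV lamp on a round foot (100 mm wide), 179 mm high, to the right. Origin under its foot. Leave alone.

How it is judged:
By the outcome, as a careful person would: the job done as asked, in the order asked, and still so for the second after the job is handed in, with the robot touching nothing.
It also fails if it takes over 70 s, if anything falls off the work surface, if the arm or the gripper's body presses on something with over 40 N, if the wrist force passes 120 N, or if a joint passes its speed limit or range.

ROBOT

A 6-joint arm with a two-finger parallel gripper is mounted at the origin on the work surface. World frame = base frame: x ahead of the robot, y to its left, z up, the work surface at z = 0. Lengths are in mm, angles in rad, forces in N, time in s.
With the tool pointing down it reaches from about 375 to 925 mm from the base axis. Payload 5.7 kg.
Tool frame: the origin (TCP) lies at the centre of the arm's flange, where the gripper is bolted on; the fingertips stand 182 mm ahead of it and the grasp point (between the pads) lies 163 mm ahead of it; z points along the fingers, x is the direction in which the jaws open and shut, and the axes are right-handed (so a half turn about z gives the same grasp; the last joint's range is limited). The gripper opens to 88 mm and grips with 3 to 60 N. Pads are 20 mm wide; open, the fingers measure 115 mm over their backs; the gripper's body (75 mm by 178 mm) begins 61 mm behind the grasp point.
Start: joints at [1.116, 0.359, 1.51, -0, 1.272, -0.115], TCP at [199.979, 565.68, 404.623] pointing down, gripper open.
Joint ranges: [-2.97, 2.97], [-1.01, 2.36], [0.21, 2.38], [-0.96, 4.11], [0.2, 2.71], [-2.98, 2.98]. Speed limits (rad/s): [2.39, 2.39, 3.14, 3.14, 3.14, 3.14].

INTERFACE

Orientations are given as a unit quaternion [w, x, y, z].
In Python, from rig import arm gives the robot as it stands. Calls block until the motion is done:
- arm.move_pose(position, orientation): joint-space move of the TCP to a pose.
- arm.move_straight(position, ori=None, rate=150): straight line of the TCP; ori=None keeps the orientation; rate is the mean speed in mm/s.
- arm.move_joints(angles): joint-space move.
- arm.gripper_to(opening): opening from 0.0 (shut) to 1.0 (fully open); the grip force is fixed at half the most; returns when the fingers have stopped.
- arm.pause(seconds).
- arm.solve_ik(position, orientation): joint angles nearest the present ones, or None.
- arm.get_image(name): name is "scene" or "top"; returns a dict with "img" (384x512x3 uint8, red, green, blue), "z_map" (384x512 float32, mm along the optical axis (not along the pixel's ray), 0 where there is no reading), "intrinsics" (3x3 intrinsics, pixels), "position" and "attitude" of the camera in the world. Camera axes: x right, y down, z forward; pixel columns grow to the right and rows downward; lengths in mm; the calibration is good to about 2 mm. A picture is of the moment at which its call begins.
A pose or a line that the arm cannot do raises arm.Unreachable and nothing moves.
- arm.job_done(): hands the job in, once; it reports no verdict.
Readings, each from a call of its own:
- arm.current_clock(): time.
- arm.current_qpos(): joint angles.
- arm.current_qvel(): joint speeds.
- arm.current_tau(): joint torques, N m.
- arm.current_ee_pos(): TCP position.
- arm.current_ee_rot(): TCP orientation.
- arm.current_contact_force(): force on the tool from outside, world axes, zero at the start.
- arm.current_wrist_torque(): the same for the moment, N m.
- arm.current_width(): opening from 0.0 (shut) to 1.0 (fully open).
Only numpy, scipy, OpenCV 4.12 (cv2) and the standard library are available. Lean on these libraries where they do the work, as an engineer would, in place of code of your own. Each camera call takes 0.05 s, during which the arm holds its last target.

## Working session

There is one attempt and no reset: what is moved stays moved. The work goes in short steps, each a Python script; the robot and the scene stay as the last script left them, time stands still between calls to the robot, and variables do not carry over. Pictures are saved under pics/ and viewed, and the job is handed in when it is done.

```bash
ls; mkdir -p pics; python3 - <<'E'
from rig import arm
import cv2,numpy as np
for n in ("scene","top"):
    d=arm.get_image(n); np.savez(f"{n}0.npz",**d)
    cv2.imwrite(f"pics/{n}0.png",cv2.resize(d["img"][:,:,::-1],(800,600)))
    print(n,d["position"],d["attitude"],d["intrinsics"])
print(arm.current_clock(),arm.current_ee_rot(),arm.current_contact_force())
E
```

```text
pics
scene [1327.5844827   257.82422251  796.33623732] [-0.23921597  0.52828164  0.741938   -0.33648511] [[367.90249415   0.         254.68963184]
 [  0.         367.90249415 192.92978124]
 [  0.           0.           1.        ]]
top [ 481.37988933   22.01659065 1264.05912792] [-0.04959378  0.71486548 -0.69543349  0.05366629] [[355.54959907   0.         254.7071367 ]
 [  0.         355.54959907 196.27491431]
 [  0.           0.           1.        ]]
0.1 [ 3.95886286e-04  8.16481712e-01  5.77370731e-01 -7.03946340e-04] [ 0.03939482  0.71679103 -0.11556049]
```

View pics/scene0.png

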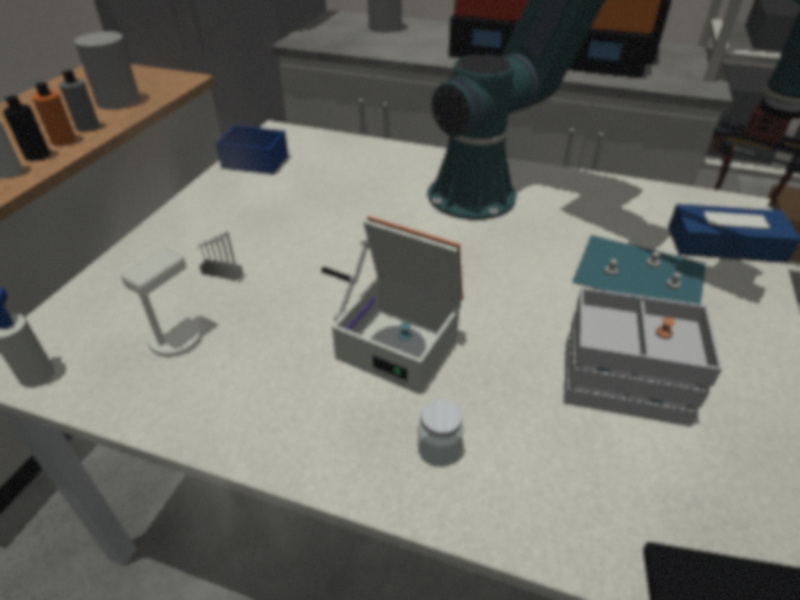

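View pics/top0.png

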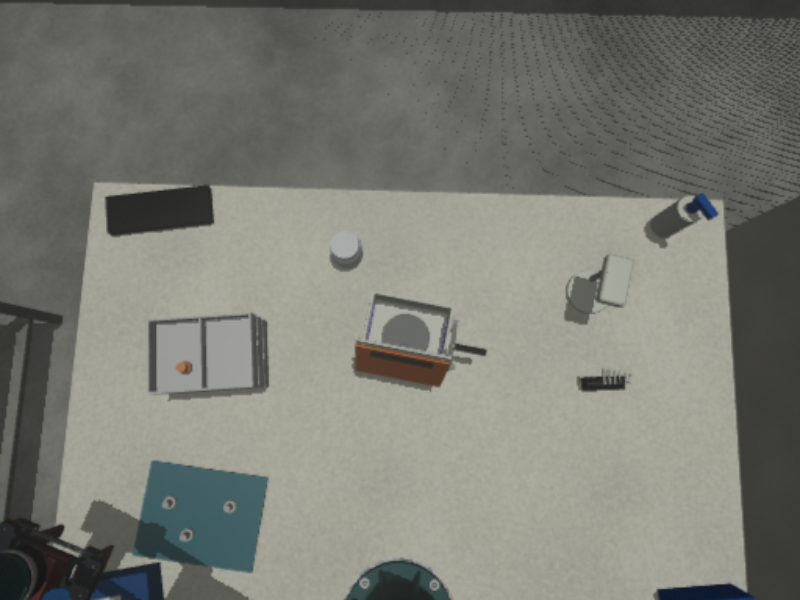

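The scene picture shows the box at about (395,330) with its lid open. The black bar is at (335,273) in scene and (470,350) in top. Next I'll enlarge both.

```bash
cat > h.py <<'E'
import numpy as np,cv2
from scipy.spatial.transform import Rotation as R
def cam(d):
    q=d["attitude"]; return R.from_quat([q[1],q[2],q[3],q[0]]).as_matrix(),d["position"],d["intrinsics"]
def back(d,u,v,z=None):
    M,p,K=cam(d); z=d["z_map"][int(round(v)),int(round(u))] if z is None else z
    return p+M@(z*np.array([(u-K[0,2])/K[0,0],(v-K[1,2])/K[1,1],1]))
def proj(d,X):
    M,p,K=cam(d); c=M.T@(np.asarray(X)-p); return K[0,0]*c[0]/c[2]+K[0,2],K[1,1]*c[1]/c[2]+K[1,2]
def cloud(d):
    M,p,K=cam(d); v,u=np.mgrid[0:384,0:512]; z=d["z_map"]
    return p+np.stack([(u-K[0,2])/K[0,0]*z,(v-K[1,2])/K[1,1]*z,z],-1)@M.T
E
python3 - <<'E'
from h import *
for n,(u0,v0,w,h) in dict(scene=(195,130,110,120),top=(215,180,110,75)).items():
    d=np.load(n+"0.npz"); s=5 if n=="scene" else 7
    c=cv2.resize(d["img"][v0:v0+h,u0:u0+w,::-1],None,fx=s,fy=s,interpolation=cv2.INTER_CUBIC)
    c=cv2.convertScaleAbs(c,alpha=1.4,beta=10)
    for k in range(0,w,10): cv2.putText(c,str(u0+k),(k*s,10),0,.35,(0,255,255));cv2.line(c,(k*s,12),(k*s,18),(0,255,255))
    for k in range(0,h,10): cv2.putText(c,str(v0+k),(0,k*s+4),0,.35,(0,255,255))
    cv2.imwrite(f"pics/{n}_c.png",c)
E
```

```text
(no output)
```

View pics/scene_c.png

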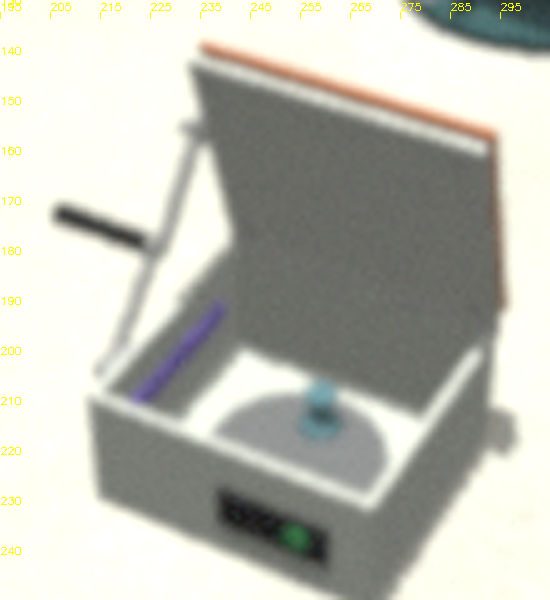

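View pics/top_c.png

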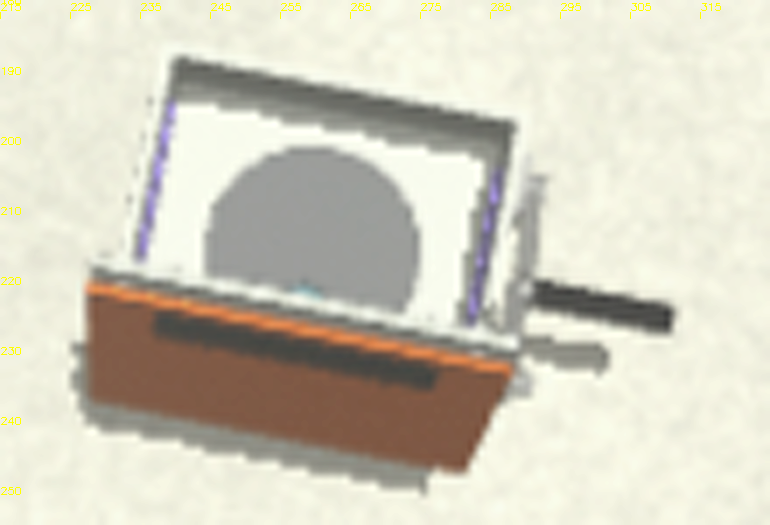

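```bash
cat > fit.py <<'E'
from h import *
from scipy.optimize import least_squares
S=np.load("scene0.npz");T=np.load("top0.npz")
c75,s75=np.cos(np.radians(75)),np.sin(np.radians(75))
lt=(-80+160*c75,85+160*s75)
obs=[(S,(213,210),(80,-90,85)),(S,(269,232),(80,90,85)),(S,(215,229.4),(80,-90,0)),(S,(233.4,143.3),(lt[0],-90,lt[1])),(S,(292.6,160.8),(lt[0],90,lt[1])),
(T,(240,187.9),(80,90,85)),(T,(288.9,197.1),(80,-90,85)),(T,(228.1,217.4),(lt[0],90,lt[1])),(T,(289.3,228.6),(lt[0],-90,lt[1])),
(S,(205.5,172.3),(-9.1,-164,124.9)),(T,(310.8,225.3),(-9.1,-164,124.9)),(T,(291.4,221.9),(-9.1,-98,124.9))]
def W(p,X): c,s=np.cos(p[2]),np.sin(p[2]); return np.array([p[0]+c*X[0]-s*X[1],p[1]+s*X[0]+c*X[1],X[2]])
f=lambda p:np.concatenate([np.subtract(proj(d,W(p,X)),o) for d,o,X in obs])
r=least_squares(f,[480,0,-.15],loss="soft_l1")
print(r.x); print(f(r.x).reshape(-1,2).round(1))
P=r.x
for n,X in dict(hinge=(-80,0,85),knee=(-9.1,-145,124.9),piv=(45,-98,73),lidtop=(lt[0],0,lt[1])).items(): print(n,W(P,X).round(1))
# depth checks
C=cloud(T)
for u,v in [(301,224),(305,225),(260,231),(245,236),(262,237),(250,230.0)]: print("top",u,v,back(T,u,v).round(1))
E
python3 fit.py
```

```text
[ 5.94060045e+02  4.54667816e-01 -1.49833081e-01]
[[-0.9 -2.2]
 [ 0.8 -2.3]
 [-0.7 -0.7]
 [-2.2 -2.8]
 [-1.  -2.3]
 [-2.8 -1.4]
 [ 1.  -1.2]
 [-0.7 -0.3]
 [-0.4 -0.5]
 [ 0.7 -0.6]
 [-1.3 -0.1]
 [-2.2 -0.4]]
hinge [515.   12.4  85. ]
knee [ 563.4 -141.6  124.9]
piv [ 623.9 -103.2   73. ]
lidtop [555.9   6.2 239.5]
top 301 224 [ 563.3 -132.5  128.5]
top 305 225 [ 560.4 -145.3  128.5]
top 260 231 [ 5.331e+02 -2.000e-01  2.169e+02]
top 245 236 [519.8  44.8 143.6]
top 262 237 [517.5  -8.  161.5]
top 250 230.0 [535.6  29.2 208.3]
```

The white rim blends into the table in colour, so I'll refine the fit with depth.

```bash
cat >> fit.py <<'E'
print('----')
for n,D in (("T",T),("S",S)):
    C=cloud(D); 
    m=(abs(C[...,0]-594)<140)&(abs(C[...,1])<140)&(C[...,2]>76)&(C[...,2]<92)&(D["z_map"]>0)
    q=C[m]; c,s=np.cos(P[2]),np.sin(P[2]); L=(q[:,:2]-P[:2])@np.array([[c,-s],[s,c]])
    print(n,len(q),"z",np.median(q[:,2]),"local x",np.percentile(L[:,0],[1,5,50,95,99]).round(1),"y",np.percentile(L[:,1],[1,5,50,95,99]).round(1))
    h=np.zeros((384,512),np.uint8); z=C[...,2]; z=np.where(D["z_map"]>0,z,0); h=np.clip(z,0,255).astype(np.uint8)
    u0,v0,w,hh=(195,130,110,120) if n=="S" else (215,180,110,75)
    k=5 if n=="S" else 7
    cv2.imwrite(f"pics/h_{n}.png",cv2.resize(cv2.applyColorMap(h,cv2.COLORMAP_JET)[v0:v0+hh,u0:u0+w],None,fx=k,fy=k,interpolation=cv2.INTER_NEAREST))
    print("table z",np.median(C[(C[...,2]<15)&(C[...,2]>-15)&(abs(C[...,0]-594)<250)&(abs(C[...,1])<250)][:,2]))
E
python3 fit.py | sed -n '/----/,$p'
```

```text
----
T 267 z 83.4657826926823 local x [-93.8 -22.3  59.1  81.7  82.8] y [-102.7  -94.7  -23.3   88.    89.6]
table z -0.9774932829951695
S 803 z 84.21321080788277 local x [-76.6 -74.5  10.3  84.8  86.2] y [-98.9 -88.9   1.8  90.7  92.6]
table z 0.38387033986782626
```

View pics/h_T.png

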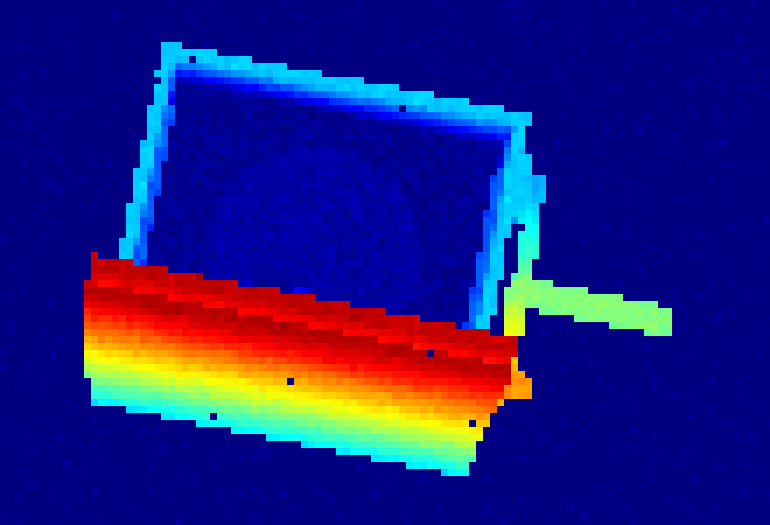

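View pics/h_S.png

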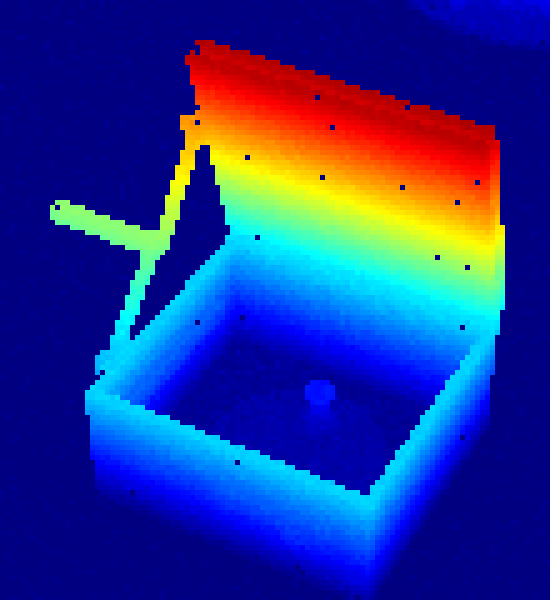

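The depth maps show clean rim, lid and bar outlines. I'll fit planes: front wall, +y wall, lid inner and outer faces, and the bar.

```bash
cat > fit2.py <<'E'
from h import *
from scipy.optimize import least_squares
S=np.load("scene0.npz");T=np.load("top0.npz"); CS,CT=cloud(S),cloud(T)
P=np.array([594,.5,-.15])
def loc(C,P):
    c,s=np.cos(P[2]),np.sin(P[2]); L=C.copy(); L[...,:2]=(C[...,:2]-P[:2])@np.array([[c,-s],[s,c]]); return L
for it in range(4):
    L=loc(CS,P); ok=S["z_map"]>0
    F=CS[ok&(abs(L[...,0]-80)<10)&(abs(L[...,1])<82)&(L[...,2]>10)&(L[...,2]<76)]
    G=CS[ok&(abs(L[...,1]-90)<10)&(abs(L[...,0])<70)&(L[...,2]>12)&(L[...,2]<76)]
    LT=loc(CT,P); okT=T["z_map"]>0
    B=CT[okT&(abs(LT[...,0]+9)<14)&(LT[...,1]<-108)&(LT[...,1]>-158)&(LT[...,2]>115)]
    B2=CS[ok&(abs(L[...,0]+9)<16)&(L[...,1]<-108)&(L[...,1]>-158)&(L[...,2]>112)]
    r=least_squares(lambda p:np.concatenate([loc(F,p)[:,0]-80,loc(G,p)[:,1]-90]),P,loss="soft_l1")
    P=r.x
    print(P,len(F),len(G),np.std(loc(F,P)[:,0]),np.std(loc(G,P)[:,1]))
L=loc(CS,P);LT=loc(CT,P)
print("bar top cam local med",np.median(loc(B,P),0),"scene",np.median(loc(B2,P),0),"ymin",LT[okT&(LT[...,2]>110)&(LT[...,1]<-120)&(abs(LT[...,0])<40)][:,1].min())
print("bar yaw",np.polyfit(B[:,1],B[:,0],1)," expect slope",-np.tan(P[2]))
m=okT&(abs(LT[...,1])<92)&(LT[...,2]>76)&(LT[...,0]>30); q=LT[m]; print("top front rim x",np.percentile(q[:,0],[50,99]),"y",np.percentile(q[:,1],[1,99]))
# lid
I=L[ok&(abs(L[...,1])<70)&(L[...,2]>100)&(L[...,2]<225)&(L[...,0]<-10)]
n=np.array([np.sin(np.radians(75)),-np.cos(np.radians(75))])
off=lambda Q:-(Q[:,0]+80)*n[0]-(Q[:,2]-85)*n[1]
print("inner off (out +)",np.percentile(off(I),[10,50,90]),"fit",np.polyfit(I[:,2],I[:,0],1))
O=LT[okT&(abs(LT[...,1])<80)&(LT[...,2]>105)&(LT[...,2]<222)&(LT[...,0]<-30)]
print("outer off",np.percentile(off(O),[5,25,50,75,95]),"fit",np.polyfit(O[:,2],O[:,0],1), "expect slope",np.cos(np.radians(75))/np.sin(np.radians(75)))
# strip
img=T["img"].astype(int)
along=(LT[...,0]+80)*np.cos(np.radians(75))+(LT[...,2]-85)*np.sin(np.radians(75))
mk=okT&(img.max(-1)<80)&(abs(LT[...,1])<85)&(LT[...,2]>110)
print("strip r",np.percentile(along[mk],[5,50,95]),"y",np.percentile(LT[...,1][mk],[2,98]),"off",np.median(off(LT[mk])),mk.sum())
np.save("P.npy",P)
E
python3 fit2.py
```

```text
[ 5.98022901e+02  7.84959789e-01 -1.72831270e-01] 804 298 1.362379928483336 0.9087760161768162
[ 5.98053565e+02  8.09660962e-01 -1.73362655e-01] 809 301 1.395886255065457 0.5582081739970348
[ 5.98053565e+02  8.09660926e-01 -1.73362656e-01] 809 301 1.3958862471567204 0.5582081942198133
[ 5.98053565e+02  8.09660926e-01 -1.73362656e-01] 809 301 1.3958862471567204 0.5582081942198133
bar top cam local med [ -10.40421705 -132.99474     128.7601815 ] scene [  -4.63511479 -133.18387115  129.33840224] ymin -433.23806007427066
bar yaw [1.46157989e-01 5.83654501e+02]  expect slope 0.17512057474458442
top front rim x [73.49097871 78.62444344] y [-91.19363715  88.68634869]
inner off (out +) [-4.63396831e-01  4.43366607e+02  1.30052549e+03] fit [ 2.45773127e-01 -5.97267728e+02]
outer off [16.91307203 17.58740444 18.02278676 18.52903378 19.37246849] fit [   0.37283704 -140.88032123] expect slope 0.2679491924311227
strip r [112.98567905 137.83432387 154.71158958] y [-60.9272372   56.62539771] off 18.591059406383387 206
```

```bash
cat > g.py <<'E'
from h import *
P=np.load("P.npy")-np.array([.7,0,0])
cz,sz=np.cos(P[2]),np.sin(P[2])
RB=np.array([[cz,-sz,0],[sz,cz,0],[0,0,1.]])
def W(X): return np.array([P[0],P[1],0])+RB@np.asarray(X,float)
def ori(phi,jaw,flip=1):  # phi tilt from down to box +x; jaw 'x' or 'y'
    z=np.array([np.sin(phi),0,-np.cos(phi)]); t=np.array([np.cos(phi),0,np.sin(phi)])
    x=flip*(t if jaw=='x' else np.array([0,1.,0])); y=np.cross(z,x)
    q=R.from_matrix(RB@np.stack([x,y,z],1)).as_quat(); return np.array([q[3],*q[:3]]),RB@z
def tcp(Xl,phi,jaw,flip,ahead):
    q,z=ori(phi,jaw,flip); return W(Xl)-ahead*z,q
def knee(k,y=-148): # bar position for knee turn k
    a=np.arctan2(51.9,-54.1)-k; return np.array([45+75*np.cos(a),y,73+75*np.sin(a)])
def strip(th,d,r=136): # th lid level angle rad
    return np.array([-80+r*np.cos(th)-d*np.sin(th),0,85+r*np.sin(th)+d*np.cos(th)])
E
python3 - <<'E'
from g import *
from rig import arm
f=lambda a:None if a is None else np.round(a,2)
print(W(knee(0)),W(knee(.45)))
for ph in (20,30,40,46):
  for fl in (1,-1):
    print(ph,fl,[f(arm.solve_ik(*tcp(knee(k),np.radians(ph),'x',fl,163))) for k in (0,.45)])
for fl in (1,-1):
  for th in (75,60,45,30,15,0):
    for ph in sorted({min(th,x) for x in (75,55,40,25)}):
      print(fl,th,ph,f(arm.solve_ik(*tcp(strip(np.radians(th),18),np.radians(ph),'y',fl,182))))
E
```

```text
[ 562.83891907 -143.39835138  124.92114198] [ 590.39154129 -148.22338242  143.29346308]
20 1 [array([-0.42,  0.35,  1.96,  0.18,  0.5 , -0.39]), array([-0.41,  0.35,  1.89,  0.15,  0.57, -0.35])]
20 -1 [array([-0.42,  0.35,  1.96,  0.18,  0.5 ,  2.75]), array([-0.41,  0.35,  1.89,  0.15,  0.57,  2.8 ])]
30 1 [array([-0.46,  0.34,  2.11,  0.64,  0.24, -0.87]), array([-0.44,  0.33,  2.03,  0.46,  0.3 , -0.67])]
30 -1 [array([-0.46,  0.34,  2.11,  0.64,  0.24,  2.27]), array([-0.44,  0.33,  2.03,  0.46,  0.3 ,  2.47])]
40 1 [array([-0.5 ,  0.38,  2.25,  2.2 ,  0.26, -2.47]), array([-0.47,  0.35,  2.17,  1.87,  0.2 , -2.11])]
40 -1 [array([-0.5 ,  0.38,  2.25,  2.2 ,  0.26,  0.67]), array([-0.47,  0.35,  2.17,  1.87,  0.2 ,  1.03])]
46 1 [array([-0.53,  0.43,  2.33,  2.55,  0.46, -2.85]), array([-0.5 ,  0.4 ,  2.25,  2.44,  0.36, -2.7 ])]
46 -1 [array([-0.53,  0.43,  2.33,  2.55,  0.46,  0.29]), array([-0.5 ,  0.4 ,  2.25,  2.44,  0.36,  0.44])]
1 75 25 [-0.08  0.08  2.   -0.07  0.63 -1.43]
1 75 40 [-0.05  0.05  2.22 -0.41  0.2  -1.08]
1 75 55 None
1 75 75 None
1 60 25 [-0.09  0.14  1.95 -0.06  0.61 -1.44]
1 60 40 None
1 60 55 None
1 60 60 None
1 45 25 [-0.09  0.21  1.92 -0.06  0.58 -1.45]
1 45 40 None
1 45 45 None
1 30 25 [-0.1   0.28  1.9  -0.06  0.53 -1.45]
1 30 30 [-0.09  0.27  1.97 -0.11  0.38 -1.4 ]
1 15 15 [-0.11  0.39  1.74 -0.02  0.75 -1.49]
1 0 0 [-0.12  0.55  1.51 -0.    1.08 -1.52]
-1 75 25 [-0.08  0.08  2.   -0.07  0.63  1.71]
-1 75 40 [-0.05  0.05  2.22 -0.41  0.2   2.07]
-1 75 55 None
-1 75 75 None
-1 60 25 [-0.09  0.14  1.95 -0.06  0.61  1.7 ]
-1 60 40 None
-1 60 55 None
-1 60 60 None
-1 45 25 [-0.09  0.21  1.92 -0.06  0.58  1.7 ]
-1 45 40 None
-1 45 45 None
-1 30 25 [-0.1   0.28  1.9  -0.06  0.53  1.69]
-1 30 30 [-0.09  0.27  1.97 -0.11  0.38  1.74]
-1 15 15 [-0.11  0.39  1.74 -0.02  0.75  1.65]
-1 0 0 [-0.12  0.55  1.51 -0.    1.08  1.62]
```

```bash
python3 - <<'E'
from g import *
from rig import arm
ph=np.radians(22)
p,q0=arm.current_ee_pos(),arm.current_ee_rot()
arm.move_straight([p[0],p[1],500],rate=250)
b,q=tcp(knee(0),ph,'x',1,165); _,z=ori(ph,'x')
arm.gripper_to(.36)
arm.move_pose(b-170*z,q)
print(arm.current_clock(),arm.current_contact_force(),arm.current_width())
arm.move_straight(b-40*z,rate=150); print(arm.current_contact_force())
arm.move_straight(b,rate=50)
print(arm.current_clock(),arm.current_contact_force(),arm.current_ee_pos()-b)
for n,(u0,v0,w,h) in dict(scene=(185,110,130,110),top=(215,170,110,80)).items():
    d=arm.get_image(n); c=cv2.resize(d["img"][v0:v0+h,u0:u0+w,::-1],None,fx=5,fy=5,interpolation=cv2.INTER_CUBIC)
    cv2.imwrite(f"pics/{n}_1.png",c)
E
```

```text
4.3 [ 0.59917339 -0.01004112 -0.43196568] 0.36116147176919194
[-0.63599046 -0.78509116  1.02332871]
6.2667 [ 0.00450638 -1.50956746 -0.56973896] [ 0.03481687 -0.00680913  0.04865313]
```

View pics/scene_1.png

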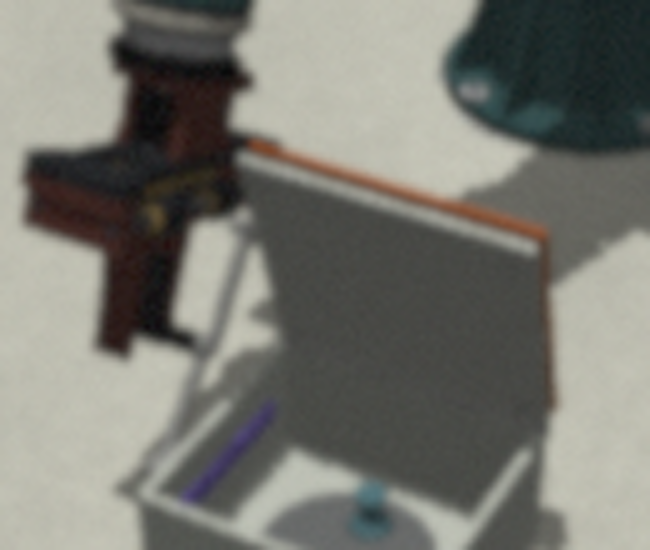

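View pics/top_1.png

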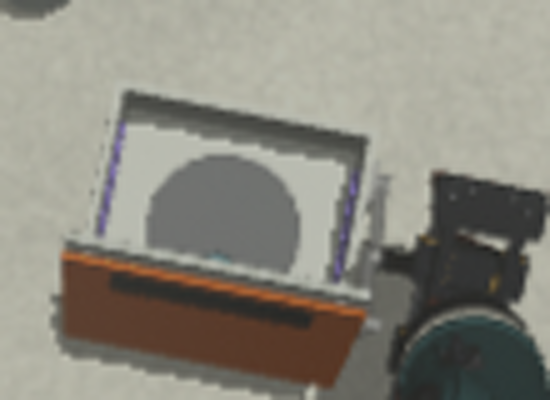

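The front finger hangs just ahead of the bar at (150,330) in scene, the bar lies between the fingers, and there is no contact. Next I'll lift in steps, watching the force.

```bash
python3 - <<'E'
from g import *
from rig import arm
ph=np.radians(22); t=np.array([np.cos(ph),0,np.sin(ph)])
F0=arm.current_contact_force()
path=[(0,s) for s in (3,5,7,8,9)]+[(k,9) for k in np.arange(.03,.40,.03)]
for k,s in path:
    b,q=tcp(knee(k)+s*t,ph,'x',1,165)
    arm.move_straight(b,rate=30)
    F=arm.current_contact_force()-F0
    print(round(k,2),s,round(arm.current_clock(),1),(RB.T@F).round(1),round(np.linalg.norm(F),1))
    if np.linalg.norm(F)>13: print("stop");break
d=arm.get_image("scene"); c=cv2.resize(d["img"][110:220,185:315,::-1],None,fx=5,fy=5,interpolation=cv2.INTER_CUBIC)
cv2.imwrite("pics/scene_2.png",c)
E
```

```text
0 3 6.6 [-0.9 -0.9  1.1] 1.7
0 5 6.9 [-0.7 -1.1  1.4] 1.9
0 7 7.1 [-0.1 -0.2  0.7] 0.7
0 8 7.4 [ 0.3 -0.6  2.3] 2.4
0 9 7.6 [ 0.9 -0.2  0.1] 1.0
0.03 9 7.9 [-2.4 -0.5 -0.4] 2.5
0.06 9 8.1 [-4.5 -0.  -1.3] 4.7
0.09 9 8.4 [-3.8  1.5 -0.7] 4.1
0.12 9 8.6 [-3.6  3.1  0.3] 4.7
0.15 9 8.9 [-3.1  2.6 -0.4] 4.0
0.18 9 9.1 [-3.9  3.  -1.3] 5.1
0.21 9 9.4 [-3.4  2.2 -2.1] 4.6
0.24 9 9.6 [-2.9  0.5 -3.5] 4.5
0.27 9 9.9 [-4.2  0.5 -3.7] 5.6
0.3 9 10.1 [-3.3 -0.  -4.1] 5.2
0.33 9 10.4 [-3.5 -0.5 -3.9] 5.2
0.36 9 10.6 [-3.4 -0.1 -4.6] 5.7
0.39 9 10.9 [-3.5 -1.1 -4.1] 5.5
```

View pics/scene_2.png

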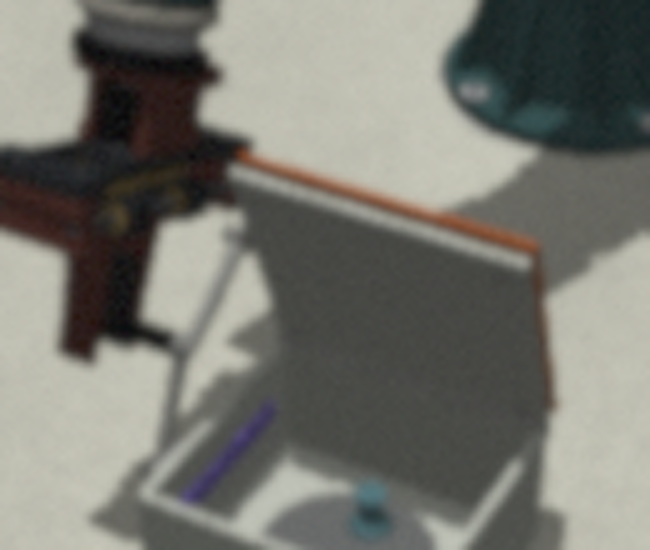

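The knee now bends outward at (180,345), about 0.36 rad, and the forces stayed below 6 N. Next I'll back the bar into the gap, withdraw, and measure the lid.

```bash
python3 - <<'E'
from g import *
from rig import arm
ph=np.radians(22); t=np.array([np.cos(ph),0,np.sin(ph)]); _,z=ori(ph,'x')
b,q=tcp(knee(.37)+0*t,ph,'x',1,165)
arm.move_straight(b,rate=40); print(arm.current_contact_force())
arm.move_straight(b-200*z,rate=180); print(arm.current_clock(),arm.current_contact_force())
arm.gripper_to(0)
ph=np.radians(20); tt=np.array([np.cos(ph),0,np.sin(ph)])
g,q=tcp(strip(np.radians(75),18,140)-10*tt+np.array([-60,0,60]),ph,'y',1,182)
arm.move_pose([g[0],g[1]-150,g[2]+130],q)
d=arm.get_image("top"); np.savez("top2.npz",**d); e=arm.get_image("scene"); np.savez("scene2.npz",**e)
print(arm.current_clock(),arm.current_width())
cv2.imwrite("pics/scene_3.png",cv2.resize(e["img"][90:240,170:340,::-1],None,fx=4,fy=4,interpolation=cv2.INTER_CUBIC))
cv2.imwrite("pics/top_3.png",cv2.resize(d["img"][150:270,200:340,::-1],None,fx=5,fy=5,interpolation=cv2.INTER_CUBIC))
def loc(C): return (C-np.array([P[0],P[1],0]))@RB
LS=loc(cloud(e)); ok=e["z_map"]>0
m=ok&(abs(LS[...,1])<70)&(LS[...,2]>105)&(LS[...,2]<225)&(LS[...,0]<0)&(LS[...,0]>-90)
I=LS[m]
th=np.arctan2(I[:,2]-85,I[:,0]+80); print("inner theta deg",np.percentile(np.degrees(th),[10,50,90]),m.sum())
LT=loc(cloud(d)); im=d["img"].astype(int)
m=(d["z_map"]>0)&(im[...,0]>im[...,2]*1.6)&(abs(LT[...,1])<80)&(LT[...,2]>105)&(abs(LT[...,0]+50)<70)
O=LT[m]; T=np.radians(np.median(np.degrees(th)))
for T in (T,T+.02,T-.02): print("outer off",np.percentile(-(O[:,0]+80)*np.sin(T)+(O[:,2]-85)*np.cos(T),[10,50,90]),m.sum())
E
```

```text
[-0.06342108  0.93427226  0.83771945]
12.5833 [-0.24849619  0.7788334   0.01072769]
14.7167 0.005658404678741383
inner theta deg [70.18261835 71.12389817 71.92158769] 1061
outer off [16.01373651 17.35415923 18.41019552] 844
outer off [13.3252446  15.65266572 17.05439356] 844
outer off [17.21794408 18.93122786 20.67434729] 844
```

View pics/scene_3.png

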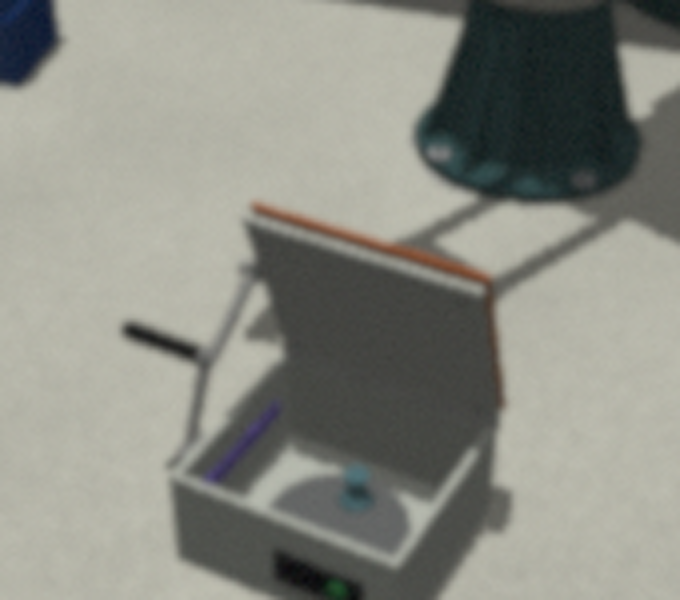

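View pics/top_3.png

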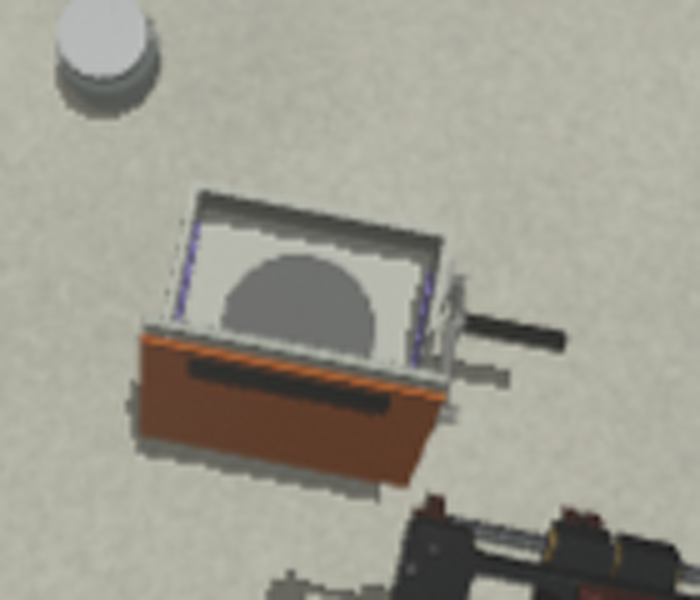

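The knee stays folded outward at (205,355), the lid is at about 71°, and the cover stands about 17 mm off. The gripper is clear. Next I'll approach the strip and lower the lid.

```bash
cat > lid.py <<'E'
from g import *
from rig import arm
RC=142; A0=np.radians(71)
def pose(th,d,back=0):
    ph=np.radians(20)*max(th,0)/A0; t=np.array([np.cos(ph),0,np.sin(ph)])
    n=np.array([np.sin(th),0,-np.cos(th)])
    return tcp(strip(th,d,RC)-10*t-back*n,ph,'y',1,182)
E
python3 - <<'E'
from lid import *
q=pose(A0,17,60)
arm.move_straight(q[0]+np.array([0,0,60]),rate=200,ori=q[1]); 
arm.move_straight(*q[:1],rate=150); F0=np.mean([arm.current_contact_force() for _ in range(3)],0); print(F0,arm.current_clock())
b=14; arm.move_straight(pose(A0,17,b)[0],rate=100)
while b>-8:
    b-=2; arm.move_straight(pose(A0,17,b)[0],rate=25); F=RB.T@(arm.current_contact_force()-F0)
    print(b,F.round(1),round(arm.current_clock(),1))
    if -F@np.array([np.sin(A0),0,-np.cos(A0)])>2.5: break
np.save("F0.npy",F0); print(b)
E
```

```text
[-0.12053107  0.11078313  0.27873875] 16.3417
12 [ 0.2  0.4 -1.1] 17.2
10 [ 0.2  0.2 -0.7] 17.4
8 [-0.3  0.1 -0.6] 17.7
6 [ 0.4 -0.5 -0.1] 17.9
4 [ 0.1 -0.  -0.7] 18.2
2 [ 0.  -0.5 -0.2] 18.4
0 [-2.2 -0.8  2.2] 18.7
0
```

Contact came where predicted (d≈17). Now lowering.

```bash
python3 - <<'E'
from lid import *
F0=np.load("F0.npy"); th=A0
while th>0.16:
    th-=0.035; p,q=pose(th,17); arm.move_straight(p,ori=q,rate=35); F=RB.T@(arm.current_contact_force()-F0); f=np.linalg.norm(F)
    print(round(th,3),F.round(1),round(f,1),round(arm.current_clock(),1))
    if f>13: print("stop");break
np.save("th.npy",th)
d=arm.get_image("scene")
cv2.imwrite("pics/scene_4.png",cv2.resize(d["img"][90:240,170:340,::-1],None,fx=4,fy=4,interpolation=cv2.INTER_CUBIC))
E
```

```text
1.204 [-3.4  0.8  1.2] 3.6 19.0
1.169 [-3.1  0.7  1.8] 3.6 19.4
1.134 [-2.   0.5  0.6] 2.2 19.7
1.099 [-2.6  1.5  0.8] 3.1 20.0
1.064 [-1.6  0.8  1.1] 2.1 20.4
1.029 [-1.4  2.   0.8] 2.6 20.7
0.994 [-1.6  1.2  1. ] 2.2 21.0
0.959 [-2.4  1.6 -0.2] 2.9 21.4
0.924 [-2.   1.6  0.6] 2.7 21.7
0.889 [-2.   1.9  1.8] 3.3 22.0
0.854 [-0.5  0.9  0.6] 1.2 22.4
0.819 [-0.7  0.6 -0.5] 1.0 22.7
0.784 [-1.1  0.9  0.5] 1.5 23.0
0.749 [-0.7  0.3  0.1] 0.8 23.4
0.714 [-1.1  0.7 -0.3] 1.3 23.7
0.679 [-0.8  1.1  0.3] 1.4 24.0
0.644 [ 0.  -0.2  0.3] 0.4 24.3
0.609 [0.1 0.4 1.4] 1.4 24.6
0.574 [-0.   0.4 -0.7] 0.8 25.0
0.539 [-0.1  0.1  1.2] 1.2 25.3
0.504 [-0.6  0.4  0.1] 0.7 25.6
0.469 [ 0.   0.3 -0.1] 0.3 25.9
0.434 [-0.4 -0.6  1. ] 1.2 26.3
0.399 [0.6 0.6 0.3] 0.9 26.6
0.364 [-0.3  0.1 -0.7] 0.8 26.9
0.329 [ 0.3  0.3 -0. ] 0.4 27.2
0.294 [ 0.6 -0.1 -1.2] 1.4 27.5
0.259 [-0.1  0.3  0.1] 0.4 27.8
0.224 [-0.3  0.4 -0.7] 0.8 28.2
0.189 [-0.6 -0.4 -0. ] 0.7 28.5
0.154 [ 0.4 -0.2  0.2] 0.5 28.8
```

View pics/scene_4.png

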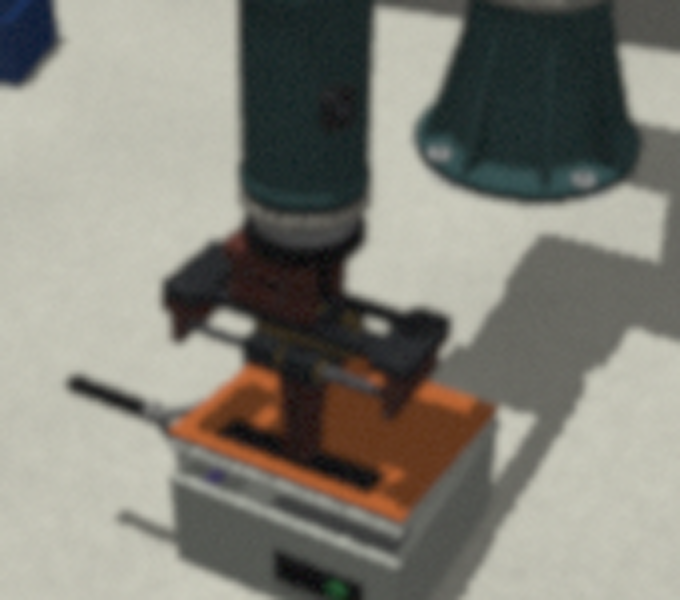

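The lid is nearly down and the finger is on the strip, with a gap still visible along the front. Next I'll take finer steps to press it home.

```bash
python3 - <<'E'
from lid import *
F0=np.load("F0.npy"); th=float(np.load("th.npy"))
while th>-0.05:
    st=.012 if th>.06 else .004
    th-=st; p,q=pose(th,17); arm.move_straight(p,ori=q,rate=12); F=RB.T@(arm.current_contact_force()-F0); f=np.linalg.norm(F)
    print(round(th,3),F.round(1),round(f,1),round(arm.current_clock(),1))
    if f>9: print("stop");break
np.save("th.npy",th)
d=arm.get_image("scene"); 
cv2.imwrite("pics/scene_5.png",cv2.resize(d["img"][160:240,190:310,::-1],None,fx=6,fy=6,interpolation=cv2.INTER_CUBIC))
E
```

```text
0.142 [-0.8 -0.7  1.2] 1.6 29.1
0.13 [-1.4 -0.2  1.9] 2.3 29.4
0.118 [-0.9 -0.1  2.3] 2.5 29.8
0.106 [-0.7 -0.1  2.5] 2.6 30.1
0.094 [-0.4 -0.4  2.3] 2.4 30.4
0.082 [-0.9  1.2  2.9] 3.3 30.7
0.07 [-0.1  1.   3.1] 3.2 31.0
0.058 [-1.6 -0.7  3.6] 4.0 31.3
0.054 [-1.7  0.5  4.2] 4.6 31.5
0.05 [-1.1 -0.1  3.8] 3.9 31.8
0.046 [-1.4  0.4  3.6] 3.9 32.0
0.042 [-1.2 -0.6  4.2] 4.4 32.3
0.038 [-2.3 -0.1  3.6] 4.3 32.5
0.034 [-2.6  0.5  4.8] 5.5 32.8
0.03 [-1.4 -1.1  5.6] 5.8 33.0
0.026 [-2.2  0.8  5.4] 5.8 33.3
0.022 [-1.8  0.3  5.7] 6.0 33.5
0.018 [-2.3  0.2  4. ] 4.7 33.8
0.014 [-1.6  0.4  5.9] 6.1 34.0
0.01 [-1.1  0.1  5.2] 5.3 34.3
0.006 [-1.2  0.3  6.3] 6.4 34.5
0.002 [-1.6  0.4  4.6] 4.9 34.8
-0.002 [-3.3  0.4  9.3] 9.8 35.0
stop
```

View pics/scene_5.png

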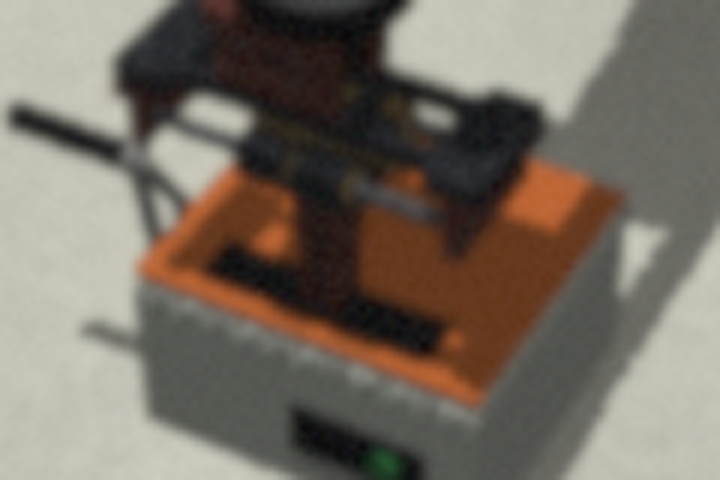

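The lid looks seated, with the dark front gap gone, and force jumped from 5 to 10 N at θ≈0. Next I'll confirm contact with the rim in 0.25 mm steps.

```bash
python3 - <<'E'
from lid import *
F0=np.load("F0.npy"); p0=np.array(pose(float(np.load("th.npy")),17)[0])
for i in range(1,9):
    arm.move_straight(p0-[0,0,.25*i],rate=5); arm.pause(.1)
    F=np.mean([RB.T@(arm.current_contact_force()-F0) for _ in range(3)],0); f=np.linalg.norm(F)
    print(i,F.round(1),round(f,1),(arm.current_ee_pos()).round(2),round(arm.current_clock(),1))
    if f>13.5: break
arm.pause(.4); print((arm.current_contact_force()-F0).round(1))
E
```

```text
1 [-3.8 -0.2  9.3] 10.0 [648.53  -8.16 284.28] 35.4
2 [-2.8  0.4 11.7] 12.0 [648.55  -8.14 284.27] 35.8
3 [-3.5  1.1 13.1] 13.6 [648.53  -8.12 284.24] 36.1
[-4.6  1.3 12.6]
```

Each 0.25 mm command moved the TCP only about 0.03 mm while force climbed to about 13.5 N, so this is a rigid stop at the height for a shut lid. Releasing and checking.

```bash
python3 - <<'E'
from lid import *
p=arm.current_ee_pos()
arm.move_straight(p+[0,0,15],rate=40); arm.move_straight(p+[0,0,150],rate=200)
p=arm.current_ee_pos(); arm.move_straight([p[0]-200,p[1],p[2]+60],rate=200)
print(arm.current_clock(),arm.current_contact_force())
d=arm.get_image("top"); e=arm.get_image("scene"); 
cv2.imwrite("pics/scene_6.png",cv2.resize(e["img"][150:260,180:330,::-1],None,fx=5,fy=5,interpolation=cv2.INTER_CUBIC))
cv2.imwrite("pics/scene_6f.png",cv2.resize(e["img"][:,:,::-1],(800,600)))
loc=lambda C:(C-np.array([P[0],P[1],0]))@RB
for n,D in(("scene",e),("top",d)):
    L=loc(cloud(D)); im=D["img"].astype(int)
    m=(D["z_map"]>0)&(im[...,0]>im[...,2]*1.6)&(abs(L[...,1])<82)&(abs(L[...,0])<76)&(abs(L[...,2]-100)<40)
    Q=L[m]; print(n,len(Q),np.median(Q[:,2]),"slope z/x",np.polyfit(Q[:,0],Q[:,2],1))
    for x in (-65,-25,25,65):
        s=Q[abs(Q[:,0]-x)<12]; print(x,len(s),s[:,2].mean().round(1) if len(s) else None)
E
```

```text
39.1167 [-0.07759636 -0.09376786 -0.14473135]
scene 1934 102.27892473641617 slope z/x [-1.50118985e-03  1.02215040e+02]
-65 274 102.3
-25 315 102.2
25 339 102.1
65 246 101.7
top 2028 100.89092651179499 slope z/x [-5.36214334e-04  1.00880490e+02]
-65 355 100.9
-25 365 100.8
25 357 100.8
65 169 100.7
```

View pics/scene_6.png

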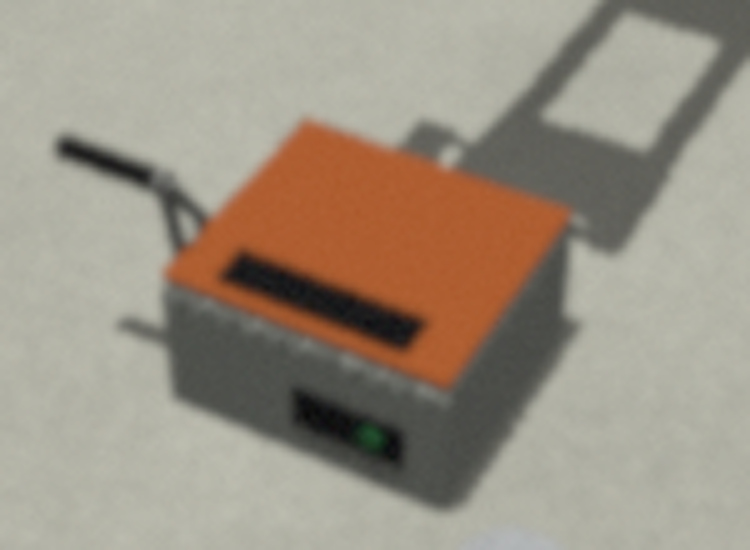

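View pics/scene_6f.png

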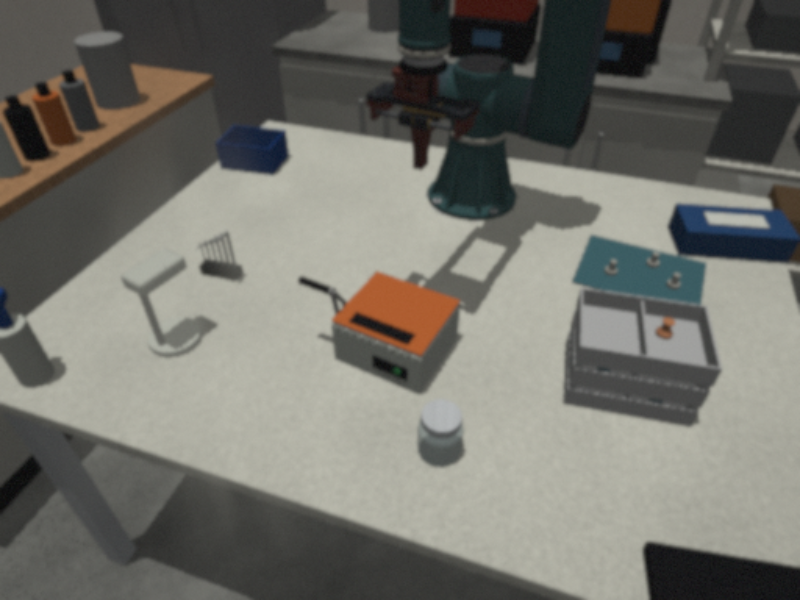

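The lid is level (slope about 0.001), the strip runs from (240,270) to (415,330), no gap shows, and the other objects are where they were. Handing in.

```bash
python3 -c "
from rig import arm
arm.job_done(); print(arm.current_clock())"
```

```text
the job is handed in; nothing more can be done
the job is handed in; nothing more can be done
```

The lid is shut on the rim, the robot is clear of everything, and I've handed the job in (last clock reading 39 s of the 70 s allowed).

- **Stay:** I lifted the black bar with the open fingers around it, without squeezing, because the gripper's fixed grip is about 30 N. The knee reached about 0.36 rad. The highest force reading was under 6 N, and the stay remained folded when I withdrew.
- **Lid:** I pushed on the black strip with closed fingertips and lowered the lid slowly. The force readings were at most about 6.5 N on the way down. I then pressed until it met a rigid stop, at about 13.6 N, and let go.
- **Last checks:** After release the depth images show the cover level to within 0.002 rad, at about 101–102 mm. That fits the 17 mm cover offset I measured. No gap shows at the front rim, the other objects look unmoved, and the contact force is about zero.

Two readings were less certain:
- **Camera difference:** the two cameras differ by about 1.4 mm in the cover's height, which is within the calibration tolerance.
- **Mid-swing force:** the reading fell to around 0–1 N while the lid was between about 50° and 9°, below the 2 N or more described. The lid still followed the fingers and did not slam.

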